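# Show the camera the dot on a turned spindle in a folding mirror

### The arm

A 7-joint arm with a two-finger parallel gripper is mounted at the origin on a cart in front of the work surface, level with it; the furniture and walls round the work are solid. World frame = base frame: x ahead of the robot, y to its left, z up, the work surface at z = 0. Lengths are in m, angles in rad, forces in N, time in s.
With the tool pointing down it reaches from about 0.375 to 0.925 m from the base axis. Payload 3.1 kg.
Tool frame: the origin (TCP) lies between the finger pads; the fingertips stand 19 mm ahead of it and the grasp point (between the pads) is the TCP; z points along the fingers, y is the line along which they close (so a half turn about z gives the same grasp; the last joint's range is limited). The gripper opens to 85 mm and grips with 20 to 120 N. Pads are 22 mm wide; open, the fingers measure 114 mm over their backs; the gripper's body (76 mm by 85 mm) begins 54 mm behind the grasp point. The pads swing forward as they close: fully open they stand 13 mm farther back than shut.
Start: joints at [-1.275, 0.383, 0.044, 1.598, -0.018, 1.161, -0.05], TCP at [0.249, 0.6, 0.25] pointing down, gripper open.
Joint ranges: [-2.61, 2.61], [-0.41, 2.15], [-1.48, 1.57], [0, 2.5], [-1.57, 4.71], [0.05, 1.97], [-2.85, 2.85]. Speed limits (rad/s): [2.79, 2.79, 3.14, 3.14, 3.14, 3.14, 3.14].

### API

Orientations are given as a unit quaternion [x, y, z, w].
In Python, from bench import move_ptp, movel, move_j, move_gripper, pause, inverse_kinematics, read_camera, camera_params, MotionError, sign_off, look_for, tip_of, read_time_s, read_qpos, read_joint_vel, read_effort, read_eef_pos, read_tcp_rot, read_ft_force, read_ft_torque, read_finger_gap, read_grasp_force gives the robot as it stands. Calls block until the motion is done:
- move_ptp(position, orientation): joint-space move of the TCP to a pose.
- movel(position, orientation=None, speed=0.15): straight line of the TCP; orientation=None keeps the orientation; speed is the mean speed in m/s.
- move_j(angles): joint-space move.
- move_gripper(opening, effort=None): finger opening in m; effort is the grip in N (None keeps the last); returns when the fingers have stopped.
- pause(seconds).
- inverse_kinematics(position, orientation): joint angles nearest the present ones, or None.
- read_camera(name): name is "side" or "top" or "wrist"; returns the picture (400x640x3 uint8, red, green, blue); there is no depth.
- camera_params(name): a dict with "K" (3x3 intrinsics, pixels), "camera_from_world" (4x4, takes a point from world to camera coordinates). Camera axes: x right, y down, z forward; pixel columns grow to the right and rows downward; lengths in m; the calibration is good to about 2 mm. The wrist camera is an equidistant fisheye: a pixel r from the principal point sees the ray r / f radians off the axis. A picture is of the moment at which its call begins: read the wrist's pose just before it. camera_params takes no time and is no camera call; for the wrist camera it gives the pose at the moment of the call.
A pose or a line that the arm cannot do raises MotionError and nothing moves.
- sign_off(): hands the job in; it is judged then, once.
Trained networks look in the newest picture that a camera, given by its name, has taken for a name from the list of things; names that differ only in an ending like _2 or _b are one class to them, and where a whole thing is asked for, a point or a joint stands for the part that bears it (a point fixed in the world has none). Each returns a list of dicts, best first, with "confidence" (0 to 1); they miss things now and then, are a little off and sometimes report something else, mostly with a low value. They report only what shows in the picture. A call takes as long as a camera call. They do not tell look-alikes from the thing itself.
- look_for(camera, name): "at" ([column, row] in pixels, amid what is visible of it).
- tip_of(camera, name): "at" ([column, row] in pixels: a listed point, or the origin of a listed thing).
Readings, each from a call of its own:
- read_time_s(): time.
- read_qpos(): joint angles.
- read_joint_vel(): joint speeds.
- read_effort(): joint torques, N m.
- read_eef_pos(): TCP position.
- read_tcp_rot(): TCP orientation.
- read_ft_force(): force on the tool from outside, world axes, zero at the start.
- read_ft_torque(): the same for the moment, N m.
- read_finger_gap(): finger opening in m.
- read_grasp_force(): force on a finger pad.
Only numpy, scipy, OpenCV 4.12 (cv2) and the standard library are available. Lean on these libraries where they do the work, as an engineer would, in place of code of your own. Each camera call takes 0.05 s, during which the arm holds its last target. There are 200 camera calls.

### The job

The little camera on the mirror stand looks only at the mirror, and has to see the red dot on the turned spindle in it. Fold the mirror up by its orange tab until it stands upright, then swivel it until the red dot appears to the camera in the middle of the mirror. The mirror springs back if let go, so finish while still holding the tab with the mirror at that angle, and leave the tin, the bottle and the pen blank beside it where they are.

Things in the scene. Friction and masses are not known exactly. Their poses are not given: they have to be found in the camera images.
- rig: Fixed inspection stand: round dark foot 96 mm across, 12 mm high, carrying the mirror, with a bar to a small black camera. Origin on the bench under the mirror's vertical swivel axis, z up. At swivel 0 the upright glass faces the stand's -x (roughly to the robot). Camera: box 44x38x36 mm, top 106 mm high, 172 mm off the axis, 40 degrees to the +y side of -x; it looks level at the axis.
- pivot (a point): Point on the vertical swivel axis at sight height, 87.5 mm above the bench; fixed to the stand, same axes as rig. The centre of the glass lies here when the panel is upright.
- lens (a point): Front of the camera's lens, 87.5 mm above the bench, 134 mm from the pivot. Camera and dot are at the same height, so this is a plane problem seen from above.
- red_dot (a point): Centre of the red dot, 18 mm across, 87.5 mm above the bench, on the side of the spindle that is turned towards the mirror, 140 to 200 mm from the pivot. Its +y axis points out of the wood.
- spindle_stand: Fixed stand of the turned wooden spindle: dark disc 56 mm across and 12 mm high, the spindle (40 mm thick, top 170 mm above the bench) standing upright on it. Origin on the bench under the spindle's axis.
- panel (a joint): Fold of the mirror panel about its level hinge, which crosses the swivel axis 45 mm above the bench. 0 = upright, positive = leaning to the front (stand's -x, towards the robot, glass underneath); range -0.35 to 0.95; starts between 0.45 and 0.8. Stiff friction hinge (0.12 N m): stays where it is put, no stop at upright.
- swivel (a joint): Turn of the mirror with its fork about the vertical axis, from above counter-clockwise positive, range -0.9 to 0.9. A light spring (0.08 N m/rad) returns it to 0, where it starts. At value q the glass of the upright mirror faces along the stand's -x turned by q.
- grip_tab (a point): Middle of the orange tab on top of the mirror panel, to be pinched: 10 mm thick (across the glass, local x), 36 mm wide (along the hinge, local y); ends 17 mm above this point; 19 mm below it the black frame begins (9 mm thick, 82 mm wide). 94 mm from the fold hinge; upright: on the swivel axis, 139 mm above the bench. Local z runs from hinge to free end, local -x is the glass side.
- pointer: Thin brass pointer with a yellow tip, just above the foot of the stand, 61 mm long, geared to the mirror so that it turns twice as far: its +x axis points the way the camera's line of sight goes after reflection in the upright mirror. Origin on the swivel axis. The dot is seen in the middle when, from above, this axis passes through it: the mirror's normal then halves the angle lens-pivot-dot.
- wax_tin: Bystander: round tin with red lid, 78 mm across, 31 mm high; origin under its centre.
- ca_glue: Bystander: small white glue bottle with red cap, 32 mm across, 91 mm high; origin under its centre.
- pen_blank: Bystander: light wooden bar 22x150x22 mm lying along its local y behind the mirror; origin under its centre.
There are look-alikes about, which are no part of the job. What is shaped like the spindle_stand but pink or turquoise is not meant.

How it is judged:
On the way:
1. the mirror panel is folded upright (value of joint panel between -0.08 and 0.08 rad), for 0.2 s.
At the end, for the whole second after the job is handed in: Fingers still press on the mirror panel (over 1 N); it stands upright within 0.08 rad and still; the reflected line of sight passes within 20 mm of the red dot's centre (mirror within about 3 degrees); tin, bottle and pen blank are within 15 mm of where they stood (all of step 1 and y of red_dot in the frame of pointer between -0.02 and 0.02 m and x of red_dot in the frame of pointer above 0.05 m and contact force between the fingers and panel above 1 N and velocity of joint swivel between -0.1 and 0.1 rad/s and distance of each of wax_tin, ca_glue, pen_blank from where it was at the start of the episode below 0.015 m); the arm keeps its last pose, push and grip.
It fails at once if the red-lidded wax tin was knocked out of place (distance of wax_tin from where it was at the start of the episode above 0.03 m).
It fails at once if the small glue bottle was knocked out of place (distance of ca_glue from where it was at the start of the episode above 0.03 m).
It fails at once if the pen blank was knocked out of place (distance of pen_blank from where it was at the start of the episode above 0.03 m).
It also fails if it takes over 32 s, if anything falls off the work surface, if the arm or the gripper's body presses on something with over 40 N, if the wrist force passes 120 N, or if a joint passes its speed limit or range.

## Working session

There is one attempt and no reset: what is moved stays moved. The work goes in short steps, each a Python script; the robot and the scene stay as the last script left them, time stands still between calls to the robot, and variables do not carry over. Pictures are saved under pics/ and viewed, at most 10 in all, crops included, and the job is handed in when it is done.

```bash
mkdir -p pics; ls; python3 - <<'E'
from bench import *
import cv2,numpy as np
for c in ("side","top"):
    im=read_camera(c); cv2.imwrite(f"pics/{c}0.png",im[...,::-1])
    p=camera_params(c); print(c,np.round(p["K"],1).tolist(),np.round(p["camera_from_world"],4).tolist())
    for n in ("rig","pivot","lens","red_dot","spindle_stand","grip_tab","pointer","wax_tin","ca_glue","pen_blank"):
        print(n,[(np.round(d["at"],1).tolist(),round(d["confidence"],2)) for d in tip_of(c,n)[:4]])
print(read_time_s(),read_tcp_rot())
E
```

```text
pics
side [[468.3, 0.0, 318.7], [0.0, 468.3, 206.6], [0.0, 0.0, 1.0]] [[0.9802, -0.1978, -0.0071, -0.5624], [-0.1249, -0.5906, -0.7973, 0.1201], [0.1535, 0.7824, -0.6036, 1.0495], [0.0, 0.0, 0.0, 1.0]]
rig [([298.6, 230.2], 0.64)]
pivot [([293.3, 205.1], 0.8), ([298.2, 232.4], 0.45)]
lens []
red_dot [([286.7, 258.2], 0.82), ([251.2, 216.6], 0.82), ([297.5, 233.1], 0.2)]
spindle_stand [([294.2, 333.2], 0.97), ([286.3, 293.6], 0.73), ([248.0, 259.2], 0.64)]
grip_tab [([276.7, 188.1], 0.87)]
pointer [([297.5, 228.1], 0.39)]
wax_tin [([324.9, 195.7], 0.66)]
ca_glue [([333.6, 285.1], 0.88)]
pen_blank [([283.5, 290.7], 0.71), ([336.8, 243.0], 0.65)]
top [[455.5, 0.0, 324.8], [0.0, 455.5, 193.0], [0.0, 0.0, 1.0]] [[-0.013, -0.9999, -0.0038, -0.033], [-0.9983, 0.0132, -0.056, 0.5445], [0.0561, 0.003, -0.9984, 1.2323], [0.0, 0.0, 0.0, 1.0]]
rig [([318.2, 201.4], 0.75)]
pivot [([315.4, 201.5], 0.91)]
lens [([270.6, 230.4], 0.67), ([333.6, 172.2], 0.52), ([382.5, 181.4], 0.42)]
red_dot [([420.1, 218.5], 0.86), ([328.3, 247.4], 0.52)]
spindle_stand [([416.3, 224.1], 0.9), ([332.5, 249.2], 0.77), ([379.8, 219.2], 0.65)]
grip_tab [([268.8, 170.9], 0.68), ([308.7, 217.7], 0.59)]
pointer []
wax_tin [([269.7, 169.9], 0.82)]
ca_glue [([382.6, 181.6], 0.41)]
pen_blank [([336.5, 172.9], 0.61)]
1.1 [ 1.95618941e-01  9.80679983e-01 -1.92439996e-05 -4.07636608e-06]
```

```bash
python3 - <<'E'
import cv2
for c,(u,v,w,h) in {"side":(200,140,200,220),"top":(230,130,220,150)}.items():
    im=cv2.imread(f"pics/{c}0.png"); s=min(800/w,600/h)
    cv2.imwrite(f"pics/{c}0c.png",cv2.resize(im[v:v+h,u:u+w],None,fx=s*.99,fy=s*.99,interpolation=cv2.INTER_CUBIC))
E
```

```text
(no output)
```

View pics/side0c.png

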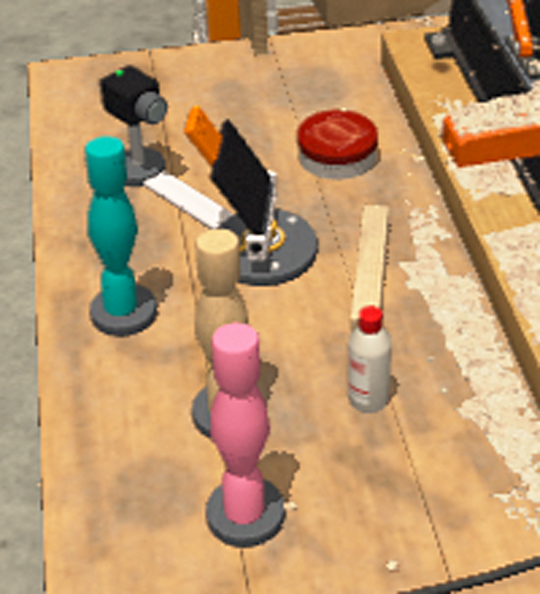

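View pics/top0c.png

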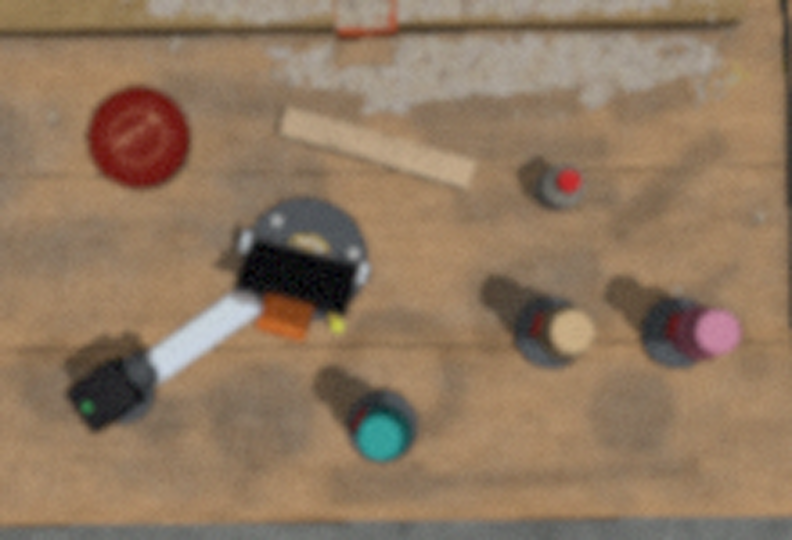

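The spindles in the top view, stand pixels (416,224), (380,219) and (333,249), are pink, plain wood and turquoise. The task rules out pink and turquoise, so the plain wood one at (380,219) is meant, at about (286,294) in the side view. The enlarged top crop confirms this: its top is tan, and a red fleck faces the mirror at about (379,219). In the side crop its dot is hidden, on the far side.

```bash
cat > h.py <<'E'
import numpy as np
from bench import camera_params
def ray(c,uv):
    p=camera_params(c);T=np.array(p["camera_from_world"]);d=np.linalg.inv(p["K"])@[*uv,1]
    R=T[:3,:3];return -R.T@T[:3,3],R.T@d
def at(c,uv,z):
    o,d=ray(c,uv);return o+d*(z-o[2])/d[2]
def pix(c,P):
    p=camera_params(c);T=np.array(p["camera_from_world"]);q=np.array(p["K"])@(T[:3,:3]@P+T[:3,3]);return q[:2]/q[2]
E
python3 - <<'E'
from h import *
import cv2
np.set_printoptions(precision=4,suppress=True)
for n,c,uv,z in [("pivot","top",(315.4,201.5),.0875),("pivot","side",(293.3,205.1),.0875),("rig","top",(318.2,201.4),0),("rig","side",(298.6,230.2),0),
 ("lens","top",(270.6,230.4),.0875),("camtop","top",(259,239.5),.106),("sp","top",(379.8,219.2),0),("spdisc","top",(382.2,222.2),.012),("sptop","top",(230+570/3.6,130+332/3.6),.17),("sptop","side",(200+217/2.7,140+247/2.7),.17),
 ("sp","side",(286.3,293.6),0),("pinktop","top",(230+718/3.6,130+332/3.6),.17),("teal top","top",(230+380/3.6,130+435/3.6),.17),("tealtop","side",(200+105/2.7,140+148/2.7),.17),
 ("dot","top",(379.4,218.9),.0875),("yellow","top",(230+337/3.6,130+324/3.6),.016),("tab","top",(308.7,217.7),.122),("hingeL","top",(230+245/3.6,130+240/3.6),.045),("hingeR","top",(230+362/3.6,130+272/3.6),.045),
 ("glue","top",(382.6,181.6),0)]: print(n,c,at(c,uv,z))
# tab triangulation
o1,d1=ray("top",(308.7,217.7));o2,d2=ray("side",(276.7,188.1))
s=np.linalg.lstsq(np.c_[d1,-d2],o2-o1,rcond=None)[0];print("tab",o1+s[0]*d1,o2+s[1]*d2)
E
```

```text
pivot top [ 0.5183 -0.0158  0.0875]
pivot side [ 0.5121 -0.0172  0.0875]
rig top [ 0.5218 -0.0215  0.    ]
rig side [ 0.5237 -0.0035  0.    ]
lens top [0.4455 0.1002 0.0875]
camtop top [0.4234 0.1273 0.106 ]
sp top [ 0.4704 -0.191   0.    ]
spdisc top [ 0.4621 -0.196   0.012 ]
sptop top [ 0.4634 -0.1914  0.17  ]
sptop side [ 0.4625 -0.2013  0.17  ]
sp side [ 0.4655 -0.1987  0.    ]
pinktop top [ 0.4621 -0.2895  0.17  ]
teal top top [ 0.397  -0.0644  0.17  ]
tealtop side [ 0.3952 -0.069   0.17  ]
dot top [ 0.4714 -0.1798  0.0875]
yellow top [ 0.4702 -0.0359  0.016 ]
tab top [0.4767 0.0006 0.122 ]
hingeL top [0.5334 0.0314 0.045 ]
hingeR top [ 0.5085 -0.0551  0.045 ]
glue top [ 0.5744 -0.2008  0.    ]
tab [0.4767 0.0004 0.1274] [0.4789 0.0002 0.1274]
```

```bash
cat >> h.py <<'E'
from scipy.spatial.transform import Rotation as Ro
PIV=np.array([.519,-.0155,0.])
def pose(a,yaw,r,flip,piv=PIV):
    """TCP r from hinge, fold a, panel +x at world angle yaw"""
    ex=np.array([np.cos(yaw),np.sin(yaw),0]);ez=np.array([0,0,1.])
    zl=-np.sin(a)*ex+np.cos(a)*ez; xl=np.cos(a)*ex+np.sin(a)*ez
    y=xl*flip; z=-zl; q=Ro.from_matrix(np.c_[np.cross(y,z),y,z]).as_quat()
    return piv+[0,0,.045]+r*zl, q
E
python3 - <<'E'
from h import *
from bench import *
import cv2
np.set_printoptions(precision=3,suppress=True)
y0=np.radians(-17)
for f in(1,-1):
    for a,y,r in((.5,y0,.19),(.5,y0,.099),(0,y0,.099),(0,np.radians(8.1),.099)): print(f,inverse_kinematics(*pose(a,y,r,f)))
f=1 if inverse_kinematics(*pose(0,np.radians(8.1),.099,1)) is not None and abs(inverse_kinematics(*pose(0,np.radians(8.1),.099,1))[6])<2.3 else -1
print("flip",f)
move_gripper(.06,40)
move_ptp(*pose(.5,y0,.20,f)); 
T=np.array(camera_params("wrist")["camera_from_world"]);K=np.array(camera_params("wrist")["K"])
im=read_camera("wrist");cv2.imwrite("pics/w1.png",im[...,::-1])
print(K.tolist(),T.tolist(),read_time_s(),read_qpos())
def px(P):
    q=T[:3,:3]@P+T[:3,3];th=np.arctan2(np.hypot(*q[:2]),q[2]);return K[:2,2]+K[0,0]*th*q[:2]/np.hypot(*q[:2])
print("expected tab",px(pose(.5,y0,.094,f)[0]), "dot",px(np.array([.4714,-.1798,.0875])),"lens",px(np.array([.4455,.1,.0875])))
for n in("grip_tab","lens","red_dot","pivot","rig","pointer"):print(n,[(np.round(d["at"],1).tolist(),round(d["confidence"],2)) for d in tip_of("wrist",n)[:4]])
E
```

```text
1 [-0.878 -0.316  0.494  2.458  0.751  0.692 -1.198]
1 [-0.727  0.01   0.491  2.449  0.796  0.342 -1.245]
1 [-0.681  0.327  0.729  2.03  -0.28   0.883 -0.094]
1 [-0.655  0.32   0.698  2.029 -0.265  0.881  0.33 ]
-1 [-0.778 -0.293  0.407  2.455  0.706  0.666  1.98 ]
-1 [-0.597  0.015  0.358  2.444  0.796  0.343  1.893]
-1 [ 0.957  0.606 -1.238  1.96   0.662  1.065  2.268]
-1 [-1.093  0.742  1.381  2.042 -0.836  1.106 -2.317]
flip 1
[[309.70691628693146, 0.0, 311.48926194260326], [0.0, 309.70691628693146, 195.86432675036488], [0.0, 0.0, 1.0]] [[0.8393324250507981, -0.25551520260789573, 0.47982607421293366, -0.46140917074629845], [-0.41647808828775645, -0.8695180648647833, 0.26548886389071263, 0.16674342816662188], [0.34938099867412004, -0.4226704580521942, -0.8362311891190296, 0.18246467646384137], [0.0, 0.0, 0.0, 1.0]] 3.725 [-0.883 -0.346  0.479  2.454  0.744  0.73  -1.194]
expected tab [311.234 201.48 ] dot [330.01 321.11] lens [219.576  89.119]
grip_tab [([307.3, 198.3], 0.78), ([290.4, 162.4], 0.66)]
lens [([215.4, 87.2], 0.89)]
red_dot [([332.0, 321.6], 0.7)]
pivot [([331.2, 182.6], 0.96)]
rig [([289.0, 162.2], 0.73)]
pointer [([296.8, 162.5], 0.75)]
```

View pics/w1.png

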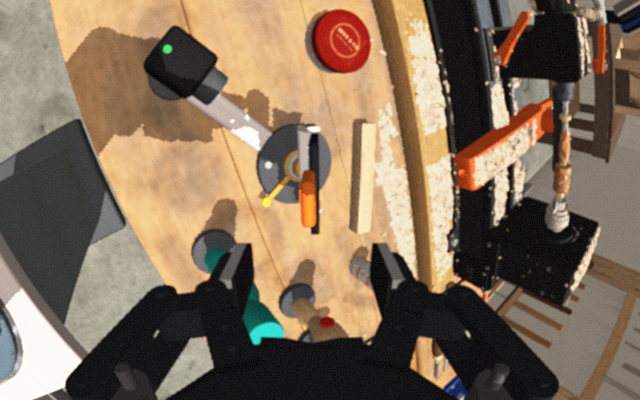

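The wrist view shows the mirror edge-on with the orange tab at (308,199), where (311,201) was predicted, and the fingers straddle it. The red dot on the tan spindle is at (328,323), predicted (330,321), so the geometry holds and I go on to grasp.

```bash
python3 - <<'E'
from h import *
from bench import *
np.set_printoptions(precision=3,suppress=True)
y0=np.radians(-17)
p,q=pose(.5,y0,.099,1)
movel(p,q,speed=.08); print(read_ft_force())
move_gripper(0.0,40)
print("gap",read_finger_gap(),read_grasp_force(),read_ft_force(),read_time_s())
for a in (.4,.3,.2,.1,0):
    try: movel(*pose(a,y0,.099,1),speed=.04)
    except MotionError as e: print(a,e); break
    print(a,read_qpos(),read_ft_force(),read_finger_gap(),read_time_s())
E
```

```text
[-1.234 -0.266  0.539]
gap 0.009505068100835769 41.44028127193451 [-2.961  1.577  5.331] 5.9417
0.4 [-0.82   0.039  0.645  2.374  0.404  0.407 -0.823] [-3.315  2.429  6.732] 0.0095330672271007 6.4583
0.3 [-0.761  0.091  0.639  2.29   0.142  0.508 -0.543] [-3.798  1.918  6.33 ] 0.009251478278015528 6.8583
0.2 [-0.693  0.154  0.622  2.203 -0.026  0.625 -0.362] [-2.585  2.43   7.393] 0.009307887796724153 7.2583
0.1 [-0.627  0.224  0.605  2.115 -0.137  0.748 -0.242] [-1.676  3.441  6.319] 0.009551359886769372 7.6583
0 [-0.566  0.299  0.589  2.026 -0.213  0.874 -0.158] [-0.583  3.199  6.105] 0.009488903005274382 8.0583
```

Folded upright with small forces. Next I swivel to the bisecting angle and check the pointer.

```bash
python3 - <<'E'
from h import *
from bench import *
import cv2
np.set_printoptions(precision=3,suppress=True)
pause(.3)
p0=pose(0,0,.099,1)[0]
for y in (-9,-1,8.1):
    move_ptp(*pose(0,np.radians(y),.099,1)); print(y,read_ft_force(),read_finger_gap(),read_time_s())
print(read_eef_pos()-p0,read_grasp_force())
T=np.array(camera_params("wrist")["camera_from_world"]);K=np.array(camera_params("wrist")["K"])
im=[]
for c in("side","top","wrist"):
    i=read_camera(c)[...,::-1]
    for n in("pointer","grip_tab","red_dot","lens"):print(c,n,[(np.round(d["at"],1).tolist(),round(d["confidence"],2)) for d in tip_of(c,n)[:3]])
    if c=="side": i=i[140:310,200:370]
    if c=="top": i=i[130:280,230:450]
    cv2.imwrite(f"pics/{c}2.png",i if c=="wrist" else cv2.resize(i,None,fx=3.5,fy=3.5,interpolation=cv2.INTER_CUBIC))
def px(P):
    q=T[:3,:3]@P+T[:3,3];th=np.arctan2(np.hypot(*q[:2]),q[2]);return K[:2,2]+K[0,0]*th*q[:2]/np.hypot(*q[:2])
t=PIV+.058*np.array([np.cos(np.radians(253.2)),np.sin(np.radians(253.2)),0])+[0,0,.016]
print("exp tip wrist",px(t),"side",pix("side",t),"top",pix("top",t),"dot",px(np.array([.4714,-.1798,.0875])))
E
```

```text
-9 [1.206 2.236 4.146] 0.009337599585547512 8.6083
-1 [1.782 3.36  4.072] 0.00928318441264658 8.8583
8.1 [3.182 4.633 3.923] 0.009376806829341545 9.125
[0.001 0.    0.   ] 40.94200551509857
side pointer [([297.5, 229.4], 0.38)]
side grip_tab [([298.5, 183.6], 0.92)]
side red_dot [([291.1, 293.0], 0.97), ([246.8, 219.0], 0.84), ([284.5, 255.5], 0.82)]
side lens [([257.0, 181.6], 0.85)]
top pointer []
top grip_tab []
top red_dot [([376.1, 219.4], 0.88), ([417.3, 217.7], 0.76), ([329.1, 245.8], 0.71)]
top lens [([268.4, 230.6], 0.64)]
wrist pointer []
wrist grip_tab [([313.1, 261.1], 0.79)]
wrist red_dot [([141.3, 243.1], 0.72)]
wrist lens [([209.8, 26.0], 0.71)]
exp tip wrist [284.568 248.085] side [293.937 244.822] top [336.316 208.088] dot [235.303 380.016]
```

View pics/wrist2.png

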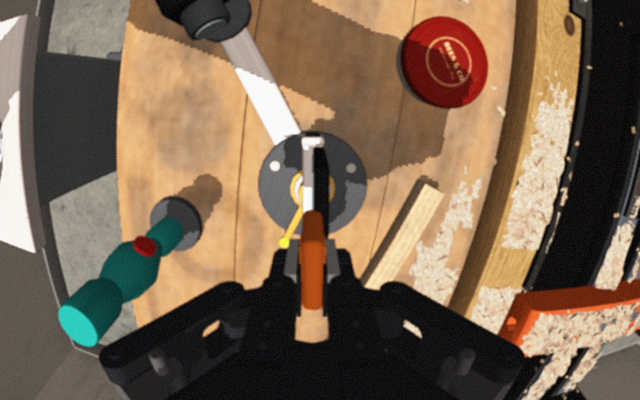

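View pics/side2.png

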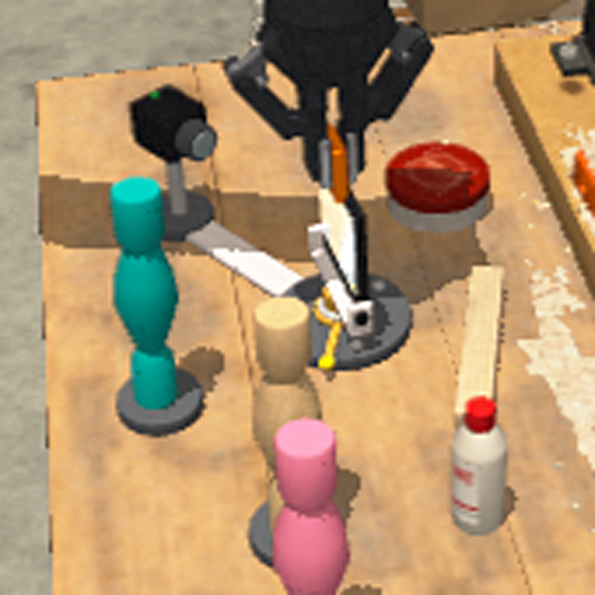

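View pics/top2.png

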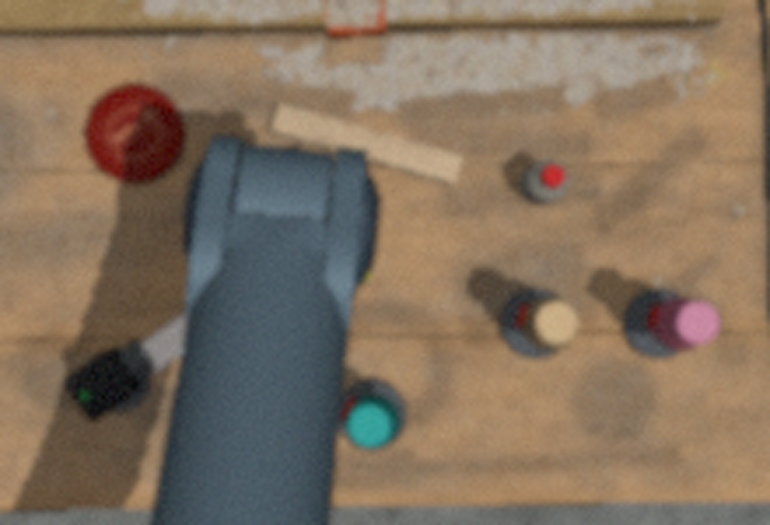

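The wrist view shows the yellow pointer tip at (284,244), predicted (285,248). In the side view it is at (294,243), predicted (294,245), so the pointer lies on the line to the tan spindle's dot. The panel is upright in the fingers. The tin, bottle and pen blank are where they stood.

```bash
python3 -c "
from bench import *
pause(.3);print(read_grasp_force(),read_time_s());print(sign_off())"
```

```text
40.948487520217896 10.175
the job is handed in; nothing more can be done
None
```

I handed the job in at about 10 s, still gripping the tab at 41 N. The mirror is upright and swivelled so the pointer lines up with the red dot on the tan spindle, and the tin, bottle and pen blank were not disturbed; the hand-in gave no verdict.

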